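# Set out the paint jars by size on the drip mats

## Robot

A 6-joint arm with a two-finger parallel gripper is mounted at the origin on the work surface. World frame = base frame: x ahead of the robot, y to its left, z up, the work surface at z = 0. Lengths are in m, angles in rad, forces in N, time in s.
With the tool pointing down it reaches from about 0.35 to 0.95 m from the base axis. Payload 17.4 kg.
Tool frame: the origin (TCP) lies on the centre line of the jaws, within the pads' length; the fingertips stand 25 mm ahead of it and the grasp point (between the pads) lies 6 mm ahead of it; x points along the fingers, y is the direction in which the jaws open and shut, and the axes are right-handed (so a half turn about x gives the same grasp; the last joint's range is limited). The gripper opens to 93 mm and grips with 3 to 60 N. Pads are 15 mm wide; open, the fingers measure 128 mm over their backs; the gripper's body (75 mm by 188 mm) begins 65 mm behind the grasp point.
Start: joints at [1.108, 0.116, 1.442, -0, 1.584, -0.038], TCP at [0.278, 0.615, 0.244] pointing down, gripper open.
Joint ranges: [-2.83, 2.83], [-0.83, 2.19], [0.07, 2.5], [-1.14, 4.28], [0.01, 3], [-2.97, 2.97]. Speed limits (rad/s): [1.89, 1.89, 2.22, 3.14, 3.14, 3.14].

## Interface

Orientations are given as a 3x3 rotation matrix whose columns are the frame's x, y, z axes.
In Python, from plant import arm, cams, spotter gives the robot as it stands.
- The arm moves only by the tool move_arm, never from a script. Its argument "commands" is a list of rows, each a list of 7 numbers: the opening, from 0 (shut) to 1 (fully open), then the shift along the world's x, y, z scaled (see below), then the turn, a rotation vector about the world's x, y, z scaled (see below). A call has exactly 10 rows; each row shifts and turns the pose as measured when the row begins; what a row does not reach is not made up. The controller multiplies each number of a shift by 30 cm and each number of a turn by pi rad. A row lasts 1/8 s, in which the tool goes at most 62.5 mm and 10.7 degrees, less where a joint would pass 70% of its speed; a pose out of reach is approached as far as the arm can. A call with a number of a shift or a turn outside -1 to 1 is refused whole. A call with a gripper value outside its range is refused whole. The fingers move at their own pace and stop on an object; the grip force is fixed at half the most. Time passes only in rows, so rows that do not move let the fingers close, or fill a call up. It gives the time, the measured TCP pose, the force and the opening at its end, in the units of the state.
- arm.observe(): the state, without advancing time (a new reading comes with each control period).
- cams.snapshot(name): name is "side" or "top" or "wrist"; returns a dict with "frame" (400x640x3 uint8, blue, green, red), "z_map" (400x640 float32, m along the optical axis (not along the pixel's ray), 0 where there is no reading), "vfov" (degrees; the focal length in pixels is half the picture's height over the tangent of half this angle, whatever the lens; pixels are square), "cx", "cy" (the principal point, pixels), "R" (3x3) and "t" (3): a world point X has camera coordinates R X + t. Camera axes: x right, y down, z forward; pixel columns grow to the right and rows downward; lengths in m; the calibration is good to about 2 mm. A picture is of the moment at which its call begins.
- arm.sign_off(): hands the job in, once; it reports no verdict.
Trained networks look in a picture, given as the dict that the camera call returned (one of the last four; its "shot" number tells which), for a name from the list of things; names that differ only in an ending like _2 or _b are one class to them, and where a whole thing is asked for, a point or a joint stands for the part that bears it (a point fixed in the world has none). Each returns a list of dicts, best first, with "confidence" (0 to 1); they miss things now and then, are a little off and sometimes report something else, mostly with a low value. They report only what shows in the picture. A call takes as long as a camera call. They do not tell look-alikes from the thing itself.
- spotter.cut_out(picture, name): "region" (400x640 bool, what is visible of it).
- spotter.spot_point(picture, name): "point" ([x, y, z] in m, in world coordinates, good to about 4 mm: a listed point, or the origin of a listed thing).
The state is a dict: "time_s": time; "joint_positions": joint angles; "qvel": joint speeds; "joint_torque": joint torques, N m; "tool_pos": TCP position; "eef_rot": TCP orientation; "force": force on the tool from outside, world axes, zero at the start; "ft_torque": the same for the moment, N m; "width": finger opening in m.
Only numpy, scipy, OpenCV 4.12 (cv2) and the standard library are available. Lean on these libraries where they do the work, as an engineer would, in place of code of your own. Each camera call takes 0.05 s, during which the arm holds its last target.

## Task

Set out the paint station for the class: stand the four loose paint jars on the row of cork drip mats, one in the middle of each, so that they go down in size from the tall stock bottle: the largest jar on the mat next to the stock bottle, the smallest on the mat at the pencil-pot end. Leave the jars upright and free, do not tip any over on the way, and leave the stock bottle and the pencil pot where they stand.

Things in the scene. Friction and masses are not known exactly. Their poses are not given: they have to be found in the camera images.
- jar_big_centre (a point): the largest of the four loose paint jars: upright round screw-lid jar with straight sides, pale plastic body with a dark green blank label band and a ribbed black lid nearly as wide as the body; 64 mm in diameter, 108 mm tall including the lid, stiff enough to be gripped anywhere on its sides. The point is the jar's centre, half-way up (54 mm above its underside); z runs up its axis
- jar_medium_centre (a point): the second largest of the four loose paint jars: upright round screw-lid jar with straight sides, pale plastic body with a dark green blank label band and a ribbed black lid nearly as wide as the body; 55 mm in diameter, 86 mm tall including the lid, stiff enough to be gripped anywhere on its sides. The point is the jar's centre, half-way up (43 mm above its underside); z runs up its axis
- jar_small_centre (a point): the second smallest of the four loose paint jars: upright round screw-lid jar with straight sides, pale plastic body with a dark green blank label band and a ribbed black lid nearly as wide as the body; 46 mm in diameter, 66 mm tall including the lid, stiff enough to be gripped anywhere on its sides. The point is the jar's centre, half-way up (33 mm above its underside); z runs up its axis
- jar_tiny_centre (a point): the smallest of the four loose paint jars: upright round screw-lid jar with straight sides, pale plastic body with a dark green blank label band and a ribbed black lid nearly as wide as the body; 37 mm in diameter, 48 mm tall including the lid, stiff enough to be gripped anywhere on its sides. The point is the jar's centre, half-way up (24 mm above its underside); z runs up its axis
- mat_a: one of four alike round cork drip mats, fixed to the table in a row between the stock bottle and the pencil pot (which mat is where in the row changes from start to start); 90 mm in diameter, 5 mm thick, about 100 mm from the centre of one to the next, the row straight to within a few mm. Origin: centre of its underside, on the table (the mat's top is 5 mm above it)
- mat_b: one of four alike round cork drip mats, fixed to the table in a row between the stock bottle and the pencil pot (which mat is where in the row changes from start to start); 90 mm in diameter, 5 mm thick, about 100 mm from the centre of one to the next, the row straight to within a few mm. Origin: centre of its underside, on the table (the mat's top is 5 mm above it)
- mat_c: one of four alike round cork drip mats, fixed to the table in a row between the stock bottle and the pencil pot (which mat is where in the row changes from start to start); 90 mm in diameter, 5 mm thick, about 100 mm from the centre of one to the next, the row straight to within a few mm. Origin: centre of its underside, on the table (the mat's top is 5 mm above it)
- mat_d: one of four alike round cork drip mats, fixed to the table in a row between the stock bottle and the pencil pot (which mat is where in the row changes from start to start); 90 mm in diameter, 5 mm thick, about 100 mm from the centre of one to the next, the row straight to within a few mm. Origin: centre of its underside, on the table (the mat's top is 5 mm above it)
- stock_bottle: the tall stock bottle, of the same make as the jars but bigger (pale body, dark green label band, black lid), 90 mm in diameter, 165 mm tall, standing loose at one end of the row of mats, its axis about 125 mm from the centre of the nearest mat; at either end, from start to start. Origin: centre of its underside
- pencil_pot: dark metal pot 72 mm in diameter, 95 mm tall, with wooden pencils standing in it up to 185 mm above the table, standing loose at the other end of the row of mats, its axis about 125 mm from the centre of the nearest mat. Origin: centre of its underside
There are look-alikes about, which are no part of the job. Leave any white look-alike of the mat_d alone.

How it is judged:
At the end, for the whole second after the job is handed in: Each jar is at rest, upright (0.08 rad), on its own mat within 14 mm of the mat's centre; from the stock bottle outwards: largest, second largest, second smallest, smallest (125, 225, 325, 425 mm from its axis, each within 42 mm). Stock bottle and pencil pot upright, moved under 20 mm ((horizontal distance between jar_big_centre and mat_a below 0.014 m or horizontal distance between jar_big_centre and mat_b below 0.014 m or horizontal distance between jar_big_centre and mat_c below 0.014 m or horizontal distance between jar_big_centre and mat_d below 0.014 m) and horizontal distance between jar_big_centre and stock_bottle between 0.083 and 0.167 m and height (world z) of jar_big_centre between 0.056 and 0.062 m and angle between each of jar_big_centre, jar_medium_centre, jar_small_centre, jar_tiny_centre's own z axis and vertical below 0.08 rad and linear speed of each of jar_big, jar_medium, jar_small, jar_tiny below 0.02 m/s and (horizontal distance between jar_medium_centre and mat_a below 0.014 m or horizontal distance between jar_medium_centre and mat_b below 0.014 m or horizontal distance between jar_medium_centre and mat_c below 0.014 m or horizontal distance between jar_medium_centre and mat_d below 0.014 m) and horizontal distance between jar_medium_centre and stock_bottle between 0.183 and 0.267 m and height (world z) of jar_medium_centre between 0.045 and 0.051 m and (horizontal distance between jar_small_centre and mat_a below 0.014 m or horizontal distance between jar_small_centre and mat_b below 0.014 m or horizontal distance between jar_small_centre and mat_c below 0.014 m or horizontal distance between jar_small_centre and mat_d below 0.014 m) and horizontal distance between jar_small_centre and stock_bottle between 0.283 and 0.367 m and height (world z) of jar_small_centre between 0.035 and 0.041 m and (horizontal distance between jar_tiny_centre and mat_a below 0.014 m or horizontal distance between jar_tiny_centre and mat_b below 0.014 m or horizontal distance between jar_tiny_centre and mat_c below 0.014 m or horizontal distance between jar_tiny_centre and mat_d below 0.014 m) and horizontal distance between jar_tiny_centre and stock_bottle between 0.383 and 0.467 m and height (world z) of jar_tiny_centre between 0.026 and 0.032 m and distance of each of stock_bottle, pencil_pot from where it was at the start of the episode below 0.02 m and angle between each of stock_bottle, pencil_pot's own z axis and vertical below 0.1 rad); the robot touches nothing.
It fails at once if a paint jar is tipped over (angle between any of jar_big_centre, jar_medium_centre, jar_small_centre, jar_tiny_centre's own z axis and vertical above 0.7 rad).
It fails at once if the stock bottle is pushed out of its place or tipped (distance of stock_bottle from where it was at the start of the episode above 0.02 m or angle between stock_bottle's own z axis and vertical above 0.35 rad).
It fails at once if the pencil pot is pushed out of its place or tipped (distance of pencil_pot from where it was at the start of the episode above 0.02 m or angle between pencil_pot's own z axis and vertical above 0.35 rad).
It also fails if it takes over 120 s, if anything falls off the work surface, if the arm or the gripper's body presses on something with over 40 N, if the wrist force passes 120 N, or if a joint passes its speed limit or range.

## Working session

There is one attempt and no reset: what is moved stays moved. The work goes in short steps, Python scripts to look and compute and a tool call to move; the robot and the scene stay as the last step left them, time stands still between calls to the robot, and variables do not carry over. Pictures are saved under pics/ and viewed, and the job is handed in when it is done.

Besides the shell and the picture viewer there is one more tool, called as name([rows], argument=value, ...), one row to a line, values as JSON. move_arm: Moves the arm, as the interface text tells. Shifts and turns lie within -1 to 1; 1 stands for 30 cm of shift or pi rad of turn. Its arguments: {"type":"object","properties":{"commands":{"type":"array"}},"required":["commands"]}

```bash
mkdir -p pics; ls; python3 - <<'E'
from plant import arm,cams,spotter
import cv2,numpy as np
s=arm.observe();print({k:np.round(v,3).tolist() for k,v in s.items()})
for n in("top","side"):
    p=cams.snapshot(n);cv2.imwrite(f"pics/{n}0.png",p["frame"]);print(n,p["vfov"],p["cx"],p["cy"],p["R"],p["t"])
    for m in["jar_big_centre","jar_medium_centre","jar_small_centre","jar_tiny_centre","mat_a","stock_bottle","pencil_pot"]:
        for d in spotter.spot_point(p,m): print(m,np.round(d["point"],3),round(d["confidence"],2))
E
```

```text
pics
{'time_s': 0.0, 'joint_positions': [1.108, 0.116, 1.442, -0.0, 1.584, -0.038], 'qvel': [-0.0, 0.0, -0.001, -0.0, -0.0, 0.001], 'joint_torque': [-0.0, -72.124, -62.265, 0.078, 0.023, -0.0], 'tool_pos': [0.278, 0.615, 0.243], 'eef_rot': [[-0.0, 0.412, 0.911], [-0.001, 0.911, -0.412], [-1.0, -0.001, -0.0]], 'force': [-0.655, 0.002, 0.876], 'ft_torque': [-0.018, -0.006, 0.018], 'width': 0.093}
top 54.22155355717379 322.20298789671847 200.93108367382388 [[ 0.01446509 -0.99982936  0.01148956]
 [-0.99428005 -0.01559899 -0.10565919]
 [ 0.10582038 -0.00989547 -0.99433602]] [0.00592149 0.53547294 1.06613534]
jar_big_centre [ 0.635 -0.084  0.001] 0.69
jar_big_centre [0.483 0.09  0.053] 0.68
jar_medium_centre [ 0.471 -0.06   0.039] 0.94
jar_tiny_centre [ 0.411 -0.334  0.023] 0.66
mat_a [ 0.641  0.214 -0.003] 0.77
mat_a [ 0.64   0.016 -0.002] 0.68
mat_a [ 0.499 -0.191  0.   ] 0.65
mat_a [ 0.638 -0.087 -0.002] 0.64
mat_a [0.632 0.116 0.   ] 0.56
stock_bottle [ 0.645 -0.207 -0.004] 0.95
pencil_pot [0.635 0.345 0.   ] 0.97
side 43.35444096286704 322.9392940440698 185.2918561925877 [[ 0.78834479 -0.61501706  0.01632504]
 [-0.44692202 -0.59070867 -0.6718065 ]
 [ 0.42281581  0.52231913 -0.74054677]] [-0.43945661  0.31304894  1.12305538]
jar_big_centre [0.484 0.088 0.054] 0.73
jar_medium_centre [ 0.471 -0.065  0.044] 0.69
jar_small_centre [0.455 0.32  0.031] 0.82
jar_tiny_centre [ 0.405 -0.338  0.024] 0.91
mat_a [ 0.633  0.116 -0.002] 0.93
mat_a [ 0.635 -0.085  0.002] 0.81
mat_a [ 0.499 -0.198  0.004] 0.79
mat_a [ 0.47  -0.062  0.042] 0.74
mat_a [0.633 0.212 0.   ] 0.67
stock_bottle [ 0.644 -0.206 -0.004] 0.89
pencil_pot [ 0.626  0.342 -0.   ] 0.73
```

View pics/top0.png

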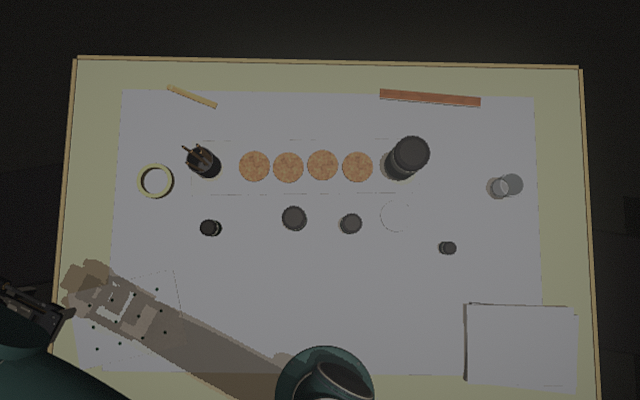

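View pics/side0.png

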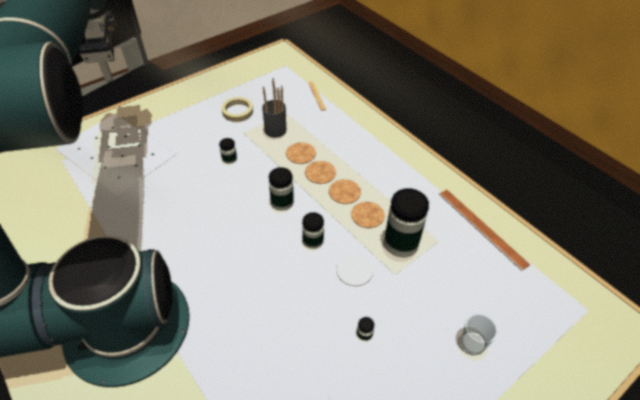

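The top picture shows the cork mats at (255,166), (288,167), (322,165) and (357,167). The white look-alike mat is at (397,216), the bottle at (410,155) and the pot at (203,160). The jars are small (210,228), big (293,218), medium (350,223) and tiny (447,248). Look-alikes or distractors: glass (505,186), tape ring (155,181). Next I'll measure these precisely.

```bash
cat > h.py <<'E'
import numpy as np,cv2
from plant import arm,cams,spotter
H=dict(big=.108,medium=.086,small=.066,tiny=.048);RAD=dict(big=.032,medium=.0275,small=.023,tiny=.0185)
def world(p):
    h,w=p["z_map"].shape;f=h/2/np.tan(np.radians(p["vfov"]/2));v,u=np.mgrid[:h,:w]
    z=p["z_map"];c=np.stack([(u-p["cx"])*z/f,(v-p["cy"])*z/f,z],-1)
    W=(c-p["t"])@p["R"]; W[z==0]=np.nan; return W
def plane(p,u,v,zz):
    h=400;f=h/2/np.tan(np.radians(p["vfov"]/2));d=np.stack([(u-p["cx"])/f,(v-p["cy"])/f,np.ones_like(u,float)],-1)@p["R"]
    o=-p["R"].T@p["t"]; s=(zz-o[2])/d[...,2]; return o+s[...,None]*d
def circ(xy):
    q,r=cv2.minEnclosingCircle(xy.astype(np.float32)); return np.round(q,4),round(r,4)
def lids(p,guess,zoff=None):
    """guess name->xy; lid = pixels with depth near lid height; centre from plane projection"""
    W=world(p);out={}
    for n,g in guess.items():
        zz=H[n]+(0 if zoff is None else zoff)
        m=(np.hypot(W[...,0]-g[0],W[...,1]-g[1])<RAD[n]+.02)&(abs(W[...,2]-zz)<.006)
        v,u=np.nonzero(m)
        if len(u)<5: out[n]=None;continue
        P=plane(p,u,v,zz)[:,:2]; out[n]=(P.mean(0).round(4),circ(P),len(u),np.nanmedian(W[m][:,2]).round(4))
    return out
def mats(p):
    hsv=cv2.cvtColor(p["frame"],cv2.COLOR_BGR2HSV);m=((hsv[...,0]<18)&(hsv[...,1]>70)&(hsv[...,2]>90)).astype(np.uint8)
    m=cv2.morphologyEx(m,cv2.MORPH_CLOSE,np.ones((5,5)));n,l,st,c=cv2.connectedComponentsWithStats(m)
    out=[]
    for i in range(1,n):
        if st[i,4]<200: continue
        v,u=np.nonzero(l==i);P=plane(p,u,v,.005)[:,:2];out.append((c[i].round(),P.mean(0).round(4),circ(P),st[i,4]))
    return out
E
python3 - <<'E'
from h import *
g=dict(big=(.484,.089),medium=(.471,-.062),small=(.455,.32),tiny=(.408,-.336))
for n in("top","side"):
    p=cams.snapshot(n);print(n)
    for m in mats(p):print(m)
    for k,v in lids(p,g).items():print(k,v)
    W=world(p);
    for nm,xy,zz in(("bottle",(.645,-.207),.165),("pot",(.632,.344),.095)):
        m=(np.hypot(W[...,0]-xy[0],W[...,1]-xy[1])<.07)&(abs(W[...,2]-zz)<.006);v,u=np.nonzero(m);P=plane(p,u,v,zz)[:,:2];print(nm,P.mean(0),circ(P),len(u))
E
```

```text
top
(array([430.,  97.]), array([ 0.8517, -0.2989]), (array([ 0.8608, -0.3004]), 0.1487), np.int32(874))
(array([305., 166.]), array([0.6383, 0.0651]), (array([0.6399, 0.0633]), 0.1924), np.int32(2911))
(array([ 80., 270.]), array([0.3334, 0.6853]), (array([0.3323, 0.6736]), 0.0488), np.int32(227))
big (array([0.4841, 0.0884]), (array([0.4847, 0.0883]), 0.0318), 446, np.float64(0.1072))
medium (array([ 0.4736, -0.0649]), (array([ 0.4733, -0.0648]), 0.0272), 313, np.float64(0.085))
small (array([0.4573, 0.3195]), (array([0.4574, 0.3193]), 0.0226), 218, np.float64(0.065))
tiny (array([ 0.412 , -0.3361]), (array([ 0.4115, -0.3365]), 0.0182), 135, np.float64(0.047))
bottle [ 0.64665371 -0.20715872] (array([ 0.6475, -0.2067]), 0.0451) 961
pot [0.63208555 0.33741361] (array([0.6346, 0.3404]), 0.0368) 121
side
(array([234.,  28.]), array([0.8494, 0.9231]), (array([0.8503, 0.9245]), 0.3644), np.int32(275))
(array([336., 185.]), array([0.6373, 0.048 ]), (array([0.6333, 0.0606]), 0.1934), np.int32(2455))
(array([485., 230.]), array([ 0.85  , -0.3119]), (array([ 0.8515, -0.3019]), 0.1494), np.int32(957))
(array([ 31., 363.]), array([-0.1914,  0.0371]), (array([-0.1921,  0.0332]), 0.0652), np.int32(982))
big (array([0.4802, 0.0849]), (array([0.4793, 0.0839]), 0.0339), 354, np.float64(0.1067))
medium (array([ 0.4698, -0.0682]), (array([ 0.4693, -0.0678]), 0.0277), 304, np.float64(0.0848))
small (array([0.4527, 0.3161]), (array([0.4516, 0.3157]), 0.0241), 138, np.float64(0.0643))
tiny (array([ 0.4081, -0.3389]), (array([ 0.407 , -0.3378]), 0.0188), 200, np.float64(0.0466))
bottle [ 0.6426062  -0.21112317] (array([ 0.6421, -0.2101]), 0.0458) 881
pot [0.62803378 0.33129208] (array([0.6274, 0.3378]), 0.0388) 105
```

```bash
python3 - <<'E'
s=open('h.py').read()
s=s.replace("    m=cv2.morphologyEx(m,cv2.MORPH_CLOSE,np.ones((5,5)));","    m=cv2.morphologyEx(m,cv2.MORPH_OPEN,cv2.getStructuringElement(2,(7,7)));")
open('h.py','w').write(s)
E
python3 - <<'E'
from h import *
for n in("top","side"):
    p=cams.snapshot(n);print(n)
    for m in mats(p):
        if .6<m[1][0]<.7:print(m)
    M=np.zeros((400,640),bool)
    for d in spotter.cut_out(p,"mat_a"):
        v,u=np.nonzero(d["region"]);P=plane(p,u,v,.005)[:,:2];print("net",P.mean(0).round(4),circ(P),len(u),round(d["confidence"],2))
E
```

```text
top
(array([323., 163.]), array([0.6488, 0.013 ]), (array([0.6438, 0.0174]), 0.0429), np.int32(409))
(array([252., 165.]), array([0.6396, 0.2168]), (array([0.637 , 0.2193]), 0.0371), np.int32(263))
(array([356., 166.]), array([ 0.641 , -0.0839]), (array([ 0.6391, -0.085 ]), 0.0437), np.int32(491))
(array([286., 168.]), array([0.6317, 0.1181]), (array([0.6348, 0.115 ]), 0.0432), np.int32(426))
net [ 0.6408 -0.0875] (array([ 0.6409, -0.0874]), 0.0458) 763 0.86
net [0.6364 0.1142] (array([0.6358, 0.1141]), 0.0448) 731 0.8
net [ 0.5    -0.1973] (array([ 0.5003, -0.1976]), 0.0446) 746 0.74
net [0.6446 0.0145] (array([0.6447, 0.0125]), 0.0452) 708 0.72
net [0.639  0.2115] (array([0.6392, 0.2117]), 0.046) 768 0.6
net [0.4581 0.3307] (array([0.4572, 0.3304]), 0.0303) 292 0.57
net [ 0.476  -0.0698] (array([ 0.4776, -0.0693]), 0.0316) 361 0.35
side
(array([301., 153.]), array([0.6354, 0.2084]), (array([0.6357, 0.2095]), 0.0453), np.int32(502))
(array([320., 172.]), array([0.6334, 0.1111]), (array([0.6342, 0.1113]), 0.0453), np.int32(559))
(array([344., 191.]), array([0.6416, 0.0112]), (array([0.6427, 0.0121]), 0.0452), np.int32(613))
(array([367., 214.]), array([ 0.6379, -0.0896]), (array([ 0.6388, -0.0892]), 0.0451), np.int32(684))
net [0.632  0.1112] (array([0.6311, 0.1125]), 0.0454) 514 0.97
net [0.6385 0.0106] (array([0.6384, 0.0114]), 0.0455) 612 0.96
net [0.6334 0.2083] (array([0.6354, 0.208 ]), 0.0467) 521 0.78
net [ 0.6364 -0.0888] (array([ 0.6364, -0.0886]), 0.046) 697 0.67
net [ 0.4973 -0.1992] (array([ 0.4984, -0.1987]), 0.0447) 875 0.64
```

move_arm([
  [1,0.068,-0.176,0,0,0,-0.0365],
  [1,0.068,-0.176,0,0,0,-0.0365],
  [1,0.068,-0.176,0,0,0,-0.0365],
  [1,0.068,-0.176,0,0,0,-0.0365],
  [1,0.068,-0.176,0,0,0,-0.0365],
  [1,0.068,-0.176,0,0,0,-0.0365],
  [1,0.068,-0.176,0,0,0,-0.0365],
  [1,0.068,-0.176,0,0,0,-0.0365],
  [1,0.068,-0.176,0,0,0,-0.0365],
  [1,0.068,-0.176,0,0,0,-0.0365],
])

```text
time_s: 2.35
tool_pos: [0.4838, 0.0728, 0.2439]
eef_rot: [[0.004, 0.999, -0.032], [0.0, -0.032, -1.0], [-1.0, 0.004, -0.001]]
force: [0.6, 0.7, -0.8]
width: 0.0929
```

```bash
python3 - <<'E'
from h import *
p=cams.snapshot("wrist");cv2.imwrite("pics/w1.png",p["frame"])
s=arm.observe();print(s["tool_pos"],s["time_s"])
for k,v in lids(p,dict(big=(.482,.087),medium=(.4715,-.0665))).items():print(k,v)
for m in mats(p):print(m)
E
```

```text
[0.48541495 0.0677938  0.24372435] 2.4
big (array([0.4823, 0.0891]), (array([0.4823, 0.0886]), 0.0316), 3171, np.float64(0.1068))
medium (array([ 0.4713, -0.069 ]), (array([ 0.4713, -0.064 ]), 0.0269), 1109, np.float64(0.0849))
(array([452.,  29.]), array([0.6442, 0.245 ]), (array([0.6434, 0.2442]), 0.0131), np.int32(218))
(array([447.,  65.]), array([0.6409, 0.2063]), (array([0.6356, 0.2035]), 0.038), np.int32(1222))
(array([440., 117.]), array([0.6362, 0.1463]), (array([0.6361, 0.144 ]), 0.0133), np.int32(240))
(array([448., 147.]), array([0.6487, 0.1091]), (array([0.6556, 0.1076]), 0.0286), np.int32(681))
(array([419., 150.]), array([0.6122, 0.1068]), (array([0.6116, 0.1057]), 0.0146), np.int32(202))
(array([434., 225.]), array([0.6378, 0.0039]), (array([0.6365, 0.0023]), 0.0246), np.int32(442))
```

View pics/w1.png

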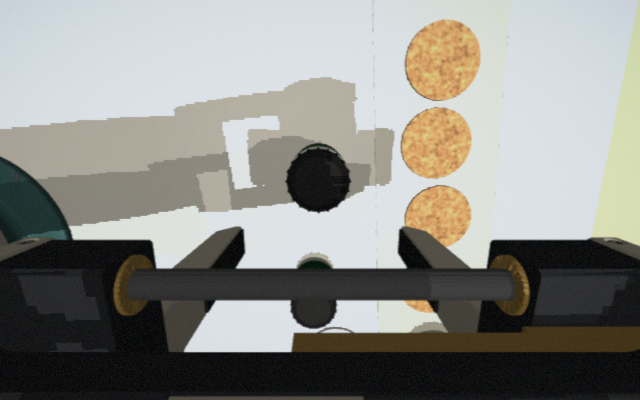

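The wrist picture confirms the choice: the big jar (318,180) is centred between the fingers and agrees with the top and side measurements. The cork mats are at the right, with the medium jar at (314,305). I'll line up and go down partway.

move_arm([
  [1,-0.006,0.034,0,0,0,0.005],
  [1,-0.006,0.034,0,0,0,0.005],
  [1,0,0,-0.06,0,0,0],
  [1,0,0,-0.06,0,0,0],
  [1,0,0,-0.06,0,0,0],
  [1,0,0,-0.06,0,0,0],
  [1,0,0,-0.06,0,0,0],
  [1,0,0,0,0,0,0],
  [1,0,0,0,0,0,0],
  [1,0,0,0,0,0,0],
])

```text
time_s: 3.65
tool_pos: [0.4805, 0.0907, 0.1463]
eef_rot: [[0.002, 1.0, -0.005], [-0.002, -0.005, -1.0], [-1.0, 0.002, 0.002]]
force: [0.8, 0.1, 0.3]
width: 0.0931
```

move_arm([
  [1,0.005,-0.008,-0.046,0,0,0],
  [1,0,0,-0.046,0,0,0],
  [1,0,0,-0.046,0,0,0],
  [1,0,0,-0.046,0,0,0],
  [1,0,0,-0.046,0,0,0],
  [1,0,0,0,0,0,0],
  [0,0,0,0,0,0,0],
  [0,0,0,0,0,0,0],
  [0,0,0,0,0,0,0],
  [0,0,0,0,0,0,0],
])

```text
time_s: 4.9
tool_pos: [0.4823, 0.088, 0.0733]
eef_rot: [[0.004, 1.0, -0.005], [-0.001, -0.005, -1.0], [-1.0, 0.004, 0.001]]
force: [-0.1, 0.2, -3.0]
width: 0.0638
```

move_arm([
  [0,0,0,0.1,0,0,0],
  [0,0,0,0.1,0,0,0],
  [0,0,0,0.1,0,0,0],
  [0,0.087,-0.098,0,0,0,0],
  [0,0.087,-0.098,0,0,0,0],
  [0,0.087,-0.098,0,0,0,0],
  [0,0.087,-0.098,0,0,0,0],
  [0,0.087,-0.098,0,0,0,0],
  [0,0.087,-0.098,0,0,0,0],
  [0,0,0,0,0,0,0],
])

```text
time_s: 6.15
tool_pos: [0.6417, -0.0943, 0.1639]
eef_rot: [[0.001, 1.0, -0.004], [-0.001, -0.004, -1.0], [-1.0, 0.001, 0.001]]
force: [-0.3, -0.6, -3.5]
width: 0.064
```

move_arm([
  [0,0,0,0,0,0,0],
  [0,0,0,-0.03,0,0,0],
  [0,0,0,-0.03,0,0,0],
  [0,0,0,-0.03,0,0,0],
  [0,0,0,-0.03,0,0,0],
  [0,0,0,-0.03,0,0,0],
  [0,0,0,-0.03,0,0,0],
  [0,0,0,0,0,0,0],
  [0,0,0,0,0,0,0],
  [0,0,0,0,0,0,0],
])

```text
time_s: 7.4
tool_pos: [0.6401, -0.0921, 0.1055]
eef_rot: [[-0.001, 1.0, -0.002], [-0.001, -0.002, -1.0], [-1.0, -0.001, 0.001]]
force: [0.5, -0.5, -2.0]
width: 0.0637
```

move_arm([
  [0,-0.005,0.013,-0.016,0,0,0],
  [0,0,0,-0.016,0,0,0],
  [0,0,0,-0.016,0,0,0],
  [0,0,0,-0.016,0,0,0],
  [0,0,0,-0.01,0,0,0],
  [0,0,0,0,0,0,0],
  [0,0,0,0,0,0,0],
  [0,0,0,0,0,0,0],
  [0,0,0,0,0,0,0],
  [0,0,0,0,0,0,0],
])

```text
time_s: 8.65
tool_pos: [0.6388, -0.088, 0.0825]
eef_rot: [[0.0, 1.0, -0.002], [-0.001, -0.002, -1.0], [-1.0, 0.0, 0.001]]
force: [0.1, 0.3, -3.1]
width: 0.0636
```

```bash
python3 - <<'E'
from h import *
s=arm.observe();print(s["tool_pos"],s["force"])
p=cams.snapshot("side");cv2.imwrite("pics/s2.png",p["frame"])
v=p["frame"][100:300,250:490];cv2.imwrite("pics/s2c.png",cv2.resize(v,None,fx=3,fy=3))
E
```

```text
[ 0.63878682 -0.08804359  0.08245361] [ 0.12192142  0.2547856  -3.0758774 ]
```

View pics/s2c.png

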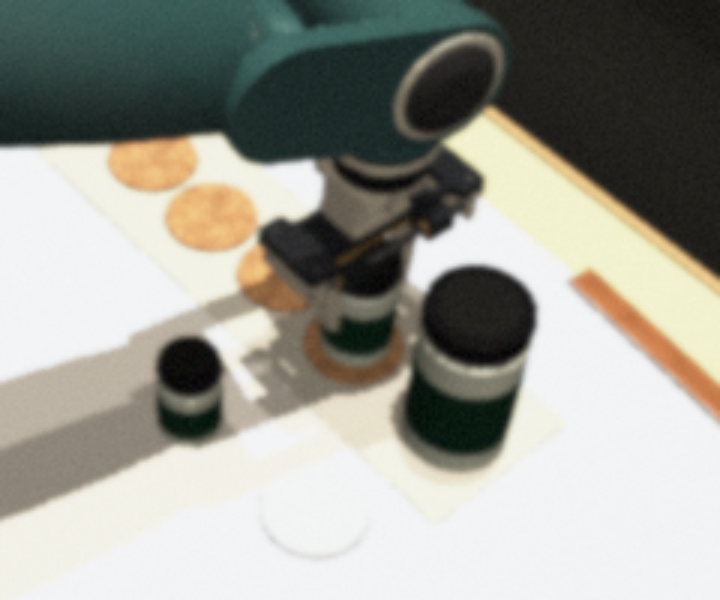

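The jar is over the near-bottle mat, centred and still slightly in the air. I'll lower it the last 4 mm and release.

move_arm([
  [0,0,0,-0.006,0,0,0],
  [0,0,0,-0.006,0,0,0],
  [0,0,0,0,0,0,0],
  [0,0,0,0,0,0,0],
  [1,0,0,0,0,0,0],
  [1,0,0,0,0,0,0],
  [1,0,0,0,0,0,0],
  [1,0,0,0,0,0,0],
  [1,0,0,0,0,0,0],
  [1,0,0,0,0,0,0],
])

```text
time_s: 9.95
tool_pos: [0.6394, -0.0881, 0.0796]
eef_rot: [[0.002, 1.0, -0.002], [-0.001, -0.002, -1.0], [-1.0, 0.002, 0.001]]
force: [0.3, 0.0, -0.8]
width: 0.0932
```

move_arm([
  [1,0,0,0.09,0,0,0],
  [1,0,0,0.09,0,0,0],
  [1,0,0,0.09,0,0,0],
  [1,0,0,0.09,0,0,0],
  [1,-0.109,0.014,0,0,0,0],
  [1,-0.109,0.014,0,0,0,0],
  [1,-0.109,0.014,0,0,0,0],
  [1,-0.109,0.014,0,0,0,0],
  [1,-0.109,0.014,0,0,0,0],
  [1,0,0,0,0,0,0],
])

```text
time_s: 11.2
tool_pos: [0.4706, -0.0664, 0.1907]
eef_rot: [[0.003, 1.0, -0.002], [-0.001, -0.002, -1.0], [-1.0, 0.003, 0.001]]
force: [0.5, -0.5, 0.1]
width: 0.093
```

```bash
python3 - <<'E'
from h import *
p=cams.snapshot("wrist");cv2.imwrite("pics/w3.png",p["frame"])
s=arm.observe();print(s["tool_pos"],s["time_s"])
for k,v in lids(p,dict(medium=(.4715,-.0665))).items():print(k,v)
for n in("top","side"):
    print(n,lids(cams.snapshot(n),dict(big=(.6385,-.088)),.005))
E
```

```text
[ 0.47150669 -0.06655336  0.19067559] 11.25
medium (array([ 0.4715, -0.0644]), (array([ 0.4714, -0.0646]), 0.0271), 2800, np.float64(0.0848))
top {'big': (array([ 0.6403, -0.0872]), (array([ 0.6407, -0.0872]), 0.0318), 430, np.float64(0.1123))}
side {'big': (array([ 0.636 , -0.0903]), (array([ 0.6358, -0.0898]), 0.0326), 364, np.float64(0.1117))}
```

Big jar sits on its mat centre, to about 1 mm. Next the medium jar.

move_arm([
  [1,0,0.003,-0.065,0,0,0],
  [1,0,0,-0.065,0,0,0],
  [1,0,0,-0.065,0,0,0],
  [1,0,0,-0.065,0,0,0],
  [1,0,0,-0.065,0,0,0],
  [1,0,0,-0.065,0,0,0],
  [1,0,0,0,0,0,0],
  [0,0,0,0,0,0,0],
  [0,0,0,0,0,0,0],
  [0,0,0,0,0,0,0],
])

```text
time_s: 12.6
tool_pos: [0.4717, -0.0653, 0.0597]
eef_rot: [[-0.007, 1.0, -0.002], [0.001, -0.002, -1.0], [-1.0, -0.007, -0.001]]
force: [-0.5, -0.4, -0.4]
width: 0.0673
```

move_arm([
  [0,0,0,0,0,0,0],
  [0,0,0,0,0,0,0],
  [0,0,0,0,0,0,0],
  [0,0,0,0,0,0,0],
  [0,0,0,0,0,0,0],
  [0,0,0,0,0,0,0],
  [0,0,0,0,0,0,0],
  [0,0,0,0,0,0,0],
  [0,0,0,0,0,0,0],
  [0,0,0,0,0,0,0],
])

```text
time_s: 13.85
tool_pos: [0.4719, -0.0654, 0.0602]
eef_rot: [[-0.007, 1.0, -0.001], [0.001, -0.001, -1.0], [-1.0, -0.007, -0.001]]
force: [0.6, 0.1, 0.1]
width: 0.0542
```

move_arm([
  [0,0,0,0.1,0,0,0],
  [0,0,0,0.1,0,0,0],
  [0,0,0,0.1,0,0,0],
  [0,0.091,0.042,0,0,0,0],
  [0,0.091,0.042,0,0,0,0],
  [0,0.091,0.042,0,0,0,0],
  [0,0.091,0.042,0,0,0,0],
  [0,0.091,0.042,0,0,0,0],
  [0,0.091,0.042,0,0,0,0],
  [0,0,0,0,0,0,0],
])

```text
time_s: 15.1
tool_pos: [0.6399, 0.0129, 0.1519]
eef_rot: [[-0.008, 1.0, -0.002], [0.001, -0.002, -1.0], [-1.0, -0.008, -0.001]]
force: [-0.1, 0.2, -2.5]
width: 0.0548
```

move_arm([
  [0,0,0,0,0,0,0],
  [0,0,0,-0.035,0,0,0],
  [0,0,0,-0.035,0,0,0],
  [0,0,0,-0.035,0,0,0],
  [0,0,0,-0.035,0,0,0],
  [0,0,0,-0.035,0,0,0],
  [0,0,0,-0.035,0,0,0],
  [0,0,0,0,0,0,0],
  [0,0,0,0,0,0,0],
  [0,0,0,0,0,0,0],
])

```text
time_s: 16.35
tool_pos: [0.6379, 0.0118, 0.084]
eef_rot: [[-0.009, 1.0, -0.003], [0.0, -0.003, -1.0], [-1.0, -0.009, -0.0]]
force: [1.5, -0.3, -1.8]
width: 0.0544
```

move_arm([
  [0,0.013,0.002,0,0,0,0],
  [0,0,0,-0.014,0,0,0],
  [0,0,0,-0.014,0,0,0],
  [0,0,0,-0.014,0,0,0],
  [0,0,0,-0.007,0,0,0],
  [0,0,0,0,0,0,0],
  [0,0,0,0,0,0,0],
  [0,0,0,0,0,0,0],
  [0,0,0,0,0,0,0],
  [0,0,0,0,0,0,0],
])

```text
time_s: 17.6
tool_pos: [0.6424, 0.0125, 0.069]
eef_rot: [[-0.008, 1.0, -0.003], [0.0, -0.003, -1.0], [-1.0, -0.008, -0.0]]
force: [0.2, 0.1, -1.7]
width: 0.0544
```

move_arm([
  [0,0,0,-0.006,0,0,0],
  [0,0,0,-0.005,0,0,0],
  [0,0,0,0,0,0,0],
  [0,0,0,0,0,0,0],
  [1,0,0,0,0,0,0],
  [1,0,0,0,0,0,0],
  [1,0,0,0,0,0,0],
  [1,0,0,0,0,0,0],
  [1,0,0,0,0,0,0],
  [1,0,0,0,0,0,0],
])

```text
time_s: 18.85
tool_pos: [0.6427, 0.0125, 0.0661]
eef_rot: [[-0.007, 1.0, -0.003], [0.0, -0.003, -1.0], [-1.0, -0.007, -0.0]]
force: [0.3, -0.2, -0.3]
width: 0.0929
```

move_arm([
  [1,0,0,0.09,0,0,0],
  [1,0,0,0.09,0,0,0],
  [1,0,0,0.09,0,0,0],
  [1,-0.12,0.1,0.05,0,0,0],
  [1,-0.12,0.15,0,0,0,0],
  [1,-0.12,0.15,0,0,0,0],
  [1,-0.12,0.15,0,0,0,0],
  [1,-0.06,0.15,0,0,0,0],
  [1,-0.06,0.15,0,0,0,0],
  [1,0,0.14,0,0,0,0],
])

```text
time_s: 20.1
tool_pos: [0.4559, 0.315, 0.166]
eef_rot: [[-0.005, 1.0, -0.008], [0.002, -0.008, -1.0], [-1.0, -0.005, -0.002]]
force: [0.3, -0.4, 0.6]
width: 0.0927
```

move_arm([
  [1,0,0,0,0,0,0],
  [1,0,0,0,0,0,0],
  [1,0,0,0,0,0,0],
  [1,0,0,0,0,0,0],
  [1,0,0,0,0,0,0],
  [1,0,0,0,0,0,0],
  [1,0,0,0,0,0,0],
  [1,0,0,0,0,0,0],
  [1,0,0,0,0,0,0],
  [1,0,0,0,0,0,0],
])

```text
time_s: 21.35
tool_pos: [0.4559, 0.3145, 0.1659]
eef_rot: [[-0.005, 1.0, -0.008], [0.002, -0.008, -1.0], [-1.0, -0.005, -0.002]]
force: [0.0, -0.7, 0.0]
width: 0.093
```

```bash
python3 - <<'E'
from h import *
p=cams.snapshot("wrist")
s=arm.observe();print(s["tool_pos"],s["time_s"],s["eef_rot"].round(3) if hasattr(s["eef_rot"],'round') else s["eef_rot"])
for k,v in lids(p,dict(small=(.455,.318))).items():print(k,v)
for n in("top","side"):
    print(n,lids(cams.snapshot(n),dict(big=(.6385,-.088),medium=(.642,.0125)),.005))
E
```

```text
[0.45595189 0.31454627 0.1659538 ] 21.4 [[-0.005  1.    -0.008]
 [ 0.002 -0.008 -1.   ]
 [-1.    -0.005 -0.002]]
small (array([0.4546, 0.3214]), (array([0.4546, 0.321 ]), 0.0228), 2039, np.float64(0.0647))
top {'big': (array([ 0.6406, -0.0874]), (array([ 0.6407, -0.0872]), 0.0318), 426, np.float64(0.1122)), 'medium': (array([0.6441, 0.0126]), (array([0.6442, 0.0128]), 0.0265), 302, np.float64(0.0901))}
side {'big': (array([ 0.6364, -0.0904]), (array([ 0.636 , -0.0909]), 0.0327), 368, np.float64(0.1117)), 'medium': (array([0.6402, 0.0091]), (array([0.6401, 0.0089]), 0.0283), 245, np.float64(0.0894))}
```

move_arm([
  [1,-0.003,0.017,0,0,0,0],
  [1,0,0,-0.062,0,0,0],
  [1,0,0,-0.062,0,0,0],
  [1,0,0,-0.062,0,0,0],
  [1,0,0,-0.062,0,0,0],
  [1,0,0,-0.062,0,0,0],
  [1,0,0,-0.062,0,0,0],
  [1,0,0,0,0,0,0],
  [1,0,0,0,0,0,0],
  [1,0,0,0,0,0,0],
])

```text
time_s: 22.75
tool_pos: [0.4543, 0.3196, 0.0451]
eef_rot: [[-0.006, 1.0, -0.008], [0.001, -0.008, -1.0], [-1.0, -0.006, -0.001]]
force: [0.4, 0.3, 1.2]
width: 0.0929
```

move_arm([
  [0,0,0,0,0,0,0],
  [0,0,0,0,0,0,0],
  [0,0,0,0,0,0,0],
  [0,0,0,0,0,0,0],
  [0,0,0,0,0,0,0],
  [0,0,0,0,0,0,0],
  [0,0,0,0,0,0,0],
  [0,0,0,0,0,0,0],
  [0,0,0,0,0,0,0],
  [0,0,0,0,0,0,0],
])

```text
time_s: 24.0
tool_pos: [0.4548, 0.32, 0.0465]
eef_rot: [[-0.004, 1.0, -0.008], [0.002, -0.008, -1.0], [-1.0, -0.004, -0.002]]
force: [0.4, -0.2, 0.3]
width: 0.045
```

move_arm([
  [0,0,0,0.1,0,0,0],
  [0,0,0,0.1,0,0,0],
  [0,0,0,0.1,0,0,0],
  [0,0.08,-0.13,0,0,0,0],
  [0,0.08,-0.13,0,0,0,0],
  [0,0.1,-0.11,0,0,0,0],
  [0,0.1,-0.11,0,0,0,0],
  [0,0.11,-0.09,0,0,0,0],
  [0,0.11,-0.09,0,0,0,0],
  [0,0,0,0,0,0,0],
])

```text
time_s: 25.25
tool_pos: [0.6323, 0.1146, 0.1379]
eef_rot: [[-0.006, 1.0, -0.006], [0.001, -0.006, -1.0], [-1.0, -0.006, -0.001]]
force: [0.1, 0.5, -1.3]
width: 0.0455
```

move_arm([
  [0,0,0,0,0,0,0],
  [0,0,0,-0.035,0,0,0],
  [0,0,0,-0.035,0,0,0],
  [0,0,0,-0.035,0,0,0],
  [0,0,0,-0.035,0,0,0],
  [0,0,0,-0.035,0,0,0],
  [0,0,0,-0.035,0,0,0],
  [0,0,0,0,0,0,0],
  [0,0,0,0,0,0,0],
  [0,0,0,0,0,0,0],
])

```text
time_s: 26.5
tool_pos: [0.6302, 0.1167, 0.0698]
eef_rot: [[-0.007, 1.0, -0.004], [0.001, -0.004, -1.0], [-1.0, -0.007, -0.001]]
force: [-0.1, -0.9, -1.8]
width: 0.0454
```

move_arm([
  [0,0.015,-0.009,0,0,0,0],
  [0,0,0,-0.014,0,0,0],
  [0,0,0,-0.014,0,0,0],
  [0,0,0,-0.014,0,0,0],
  [0,0,0,-0.007,0,0,0],
  [0,0,0,0,0,0,0],
  [0,0,0,0,0,0,0],
  [0,0,0,0,0,0,0],
  [0,0,0,0,0,0,0],
  [0,0,0,0,0,0,0],
])

```text
time_s: 27.75
tool_pos: [0.6353, 0.1139, 0.0548]
eef_rot: [[-0.006, 1.0, -0.004], [0.002, -0.004, -1.0], [-1.0, -0.006, -0.002]]
force: [-0.0, 0.6, -0.8]
width: 0.0454
```

move_arm([
  [0,0,0,-0.006,0,0,0],
  [0,0,0,-0.004,0,0,0],
  [0,0,0,0,0,0,0],
  [0,0,0,0,0,0,0],
  [1,0,0,0,0,0,0],
  [1,0,0,0,0,0,0],
  [1,0,0,0,0,0,0],
  [1,0,0,0,0,0,0],
  [1,0,0,0,0,0,0],
  [1,0,0,0,0,0,0],
])

```text
time_s: 29.0
tool_pos: [0.6356, 0.1139, 0.052]
eef_rot: [[-0.005, 1.0, -0.004], [0.002, -0.004, -1.0], [-1.0, -0.006, -0.002]]
force: [0.5, 0.5, 0.8]
width: 0.0926
```

move_arm([
  [1,0,0,0.11,0,0,0],
  [1,0,0,0.11,0,0,0],
  [1,0,0,0.11,0,0,0],
  [1,0,0,0.11,0,0,0],
  [1,-0.14,-0.05,0,0,0,0],
  [1,-0.15,-0.12,0,0,0,0],
  [1,-0.15,-0.13,0,0,0,0],
  [1,-0.15,-0.13,0,0,0,0],
  [1,-0.06,-0.18,0,0,0,0],
  [1,0,-0.18,0,0,0,0],
])

```text
time_s: 30.25
tool_pos: [0.4335, -0.1259, 0.1881]
eef_rot: [[-0.003, 1.0, 0.002], [0.0, 0.002, -1.0], [-1.0, -0.003, -0.0]]
force: [1.5, 1.8, -0.1]
width: 0.0931
```

move_arm([
  [1,-0.01,-0.18,0,0,0,0],
  [1,-0.02,-0.18,0,0,0,0],
  [1,-0.02,-0.18,0,0,0,0],
  [1,-0.02,-0.13,0,0,0,0],
  [1,0,0,0,0,0,0],
  [1,0,0,0,0,0,0],
  [1,0,0,0,0,0,0],
  [1,0,0,0,0,0,0],
  [1,0,0,0,0,0,0],
  [1,0,0,0,0,0,0],
])

```text
time_s: 31.5
tool_pos: [0.4104, -0.3337, 0.1895]
eef_rot: [[0.0, 1.0, 0.001], [-0.001, 0.001, -1.0], [-1.0, 0.0, 0.001]]
force: [-0.1, 0.4, -0.5]
width: 0.0932
```

```bash
python3 - <<'E'
from h import *
p=cams.snapshot("wrist");cv2.imwrite("pics/w5.png",p["frame"])
s=arm.observe();print(s["tool_pos"],s["time_s"],s["joint_positions"])
for k,v in lids(p,dict(tiny=(.41,-.337))).items():print(k,v)
for n in("top","side"):
    print(n,lids(cams.snapshot(n),dict(small=(.635,.113),tiny=(.41,-.337)),.005))
E
```

```text
[ 0.41036464 -0.33372521  0.18943053] 31.55 [-7.30570144e-01 -1.86913583e-01  1.82431779e+00 -8.04171663e-04
  1.50329353e+00 -7.31597018e-01]
tiny (array([ 0.4096, -0.3368]), (array([ 0.4098, -0.337 ]), 0.0182), 958, np.float64(0.0468))
top {'small': (array([0.6369, 0.1139]), (array([0.6367, 0.1139]), 0.0225), 202, np.float64(0.0698)), 'tiny': (array([ 0.4115, -0.3348]), (array([ 0.4112, -0.3341]), 0.0168), 71, np.float64(0.0483))}
side {'small': None, 'tiny': (array([ 0.4065, -0.3398]), (array([ 0.4064, -0.3406]), 0.0175), 106, np.float64(0.0483))}
```

move_arm([
  [1,-0.001,-0.009,0,0,0,0],
  [1,0,0,-0.08,0,0,0],
  [1,0,0,-0.08,0,0,0],
  [1,0,0,-0.08,0,0,0],
  [1,0,0,-0.08,0,0,0],
  [1,0,0,-0.08,0,0,0],
  [1,0,0,-0.06,0,0,0],
  [1,0,0,0,0,0,0],
  [1,0,0,0,0,0,0],
  [1,0,0,0,0,0,0],
])

```text
time_s: 32.9
tool_pos: [0.4103, -0.3387, 0.0494]
eef_rot: [[0.002, 1.0, -0.0], [-0.004, -0.0, -1.0], [-1.0, 0.002, 0.004]]
force: [-0.5, -0.5, -0.1]
width: 0.0929
```

move_arm([
  [1,0,0.006,-0.022,0,0,0],
  [1,0,0,-0.02,0,0,0],
  [1,0,0,0,0,0,0],
  [1,0,0,0,0,0,0],
  [0,0,0,0,0,0,0],
  [0,0,0,0,0,0,0],
  [0,0,0,0,0,0,0],
  [0,0,0,0,0,0,0],
  [0,0,0,0,0,0,0],
  [0,0,0,0,0,0,0],
])

```text
time_s: 34.15
tool_pos: [0.4107, -0.3371, 0.0372]
eef_rot: [[0.004, 1.0, -0.0], [-0.005, -0.0, -1.0], [-1.0, 0.004, 0.005]]
force: [-0.5, -0.9, -0.4]
width: 0.0378
```

move_arm([
  [0,0,0,0,0,0,0],
  [0,0,0,0,0,0,0],
  [0,0,0,0,0,0,0],
  [0,0,0,0,0,0,0],
  [0,0,0,0,0,0,0],
  [0,0,0,0,0,0,0],
  [0,0,0,0,0,0,0],
  [0,0,0,0,0,0,0],
  [0,0,0,0,0,0,0],
  [0,0,0,0,0,0,0],
])

```text
time_s: 35.4
tool_pos: [0.4107, -0.3371, 0.0372]
eef_rot: [[0.004, 1.0, -0.0], [-0.005, -0.0, -1.0], [-1.0, 0.004, 0.005]]
force: [0.8, 0.1, -0.3]
width: 0.0361
```

move_arm([
  [0,0,0,0.1,0,0,0],
  [0,0,0,0.11,0,0,0],
  [0,0,0,0.11,0,0,0],
  [0,0,0,0.11,0,0,0],
  [0,0.01,0.06,0.08,0,0,0],
  [0,0.02,0.14,0,0,0,0],
  [0,0.02,0.16,0,0,0,0],
  [0,0.02,0.16,0,0,0,0],
  [0,0.02,0.16,0,0,0,0],
  [0,0.02,0.16,0,0,0,0],
])

```text
time_s: 36.65
tool_pos: [0.4422, -0.0795, 0.1947]
eef_rot: [[0.004, 1.0, -0.006], [-0.004, -0.006, -1.0], [-1.0, 0.004, 0.004]]
force: [0.3, -0.5, -0.0]
width: 0.0365
```

move_arm([
  [0,0.05,0.16,0,0,0,0],
  [0,0.05,0.16,0,0,0,0],
  [0,0.05,0.16,0,0,0,0],
  [0,0.06,0.13,0,0,0,0],
  [0,0.06,0.11,0,0,0,0],
  [0,0.08,0.1,0,0,0,0],
  [0,0.08,0.06,0,0,0,0],
  [0,0.06,0,0,0,0,0],
  [0,0,0,0,0,0,0],
  [0,0,0,0,0,0,0],
])

```text
time_s: 37.9
tool_pos: [0.5912, 0.1979, 0.194]
eef_rot: [[0.004, 1.0, -0.001], [-0.004, -0.001, -1.0], [-1.0, 0.004, 0.004]]
force: [0.1, 0.1, -0.4]
width: 0.0364
```

move_arm([
  [0,0.075,0.022,0,0,0,0],
  [0,0.075,0.022,0,0,0,0],
  [0,0,0,0,0,0,0],
  [0,0,0,-0.065,0,0,0],
  [0,0,0,-0.065,0,0,0],
  [0,0,0,-0.065,0,0,0],
  [0,0,0,-0.065,0,0,0],
  [0,0,0,-0.065,0,0,0],
  [0,0,0,-0.065,0,0,0],
  [0,0,0,0,0,0,0],
])

```text
time_s: 39.15
tool_pos: [0.632, 0.2095, 0.0678]
eef_rot: [[0.002, 1.0, -0.002], [-0.005, -0.002, -1.0], [-1.0, 0.002, 0.005]]
force: [0.3, 0.8, -0.2]
width: 0.0363
```

move_arm([
  [0,0,0,0,0,0,0],
  [0,0,0,0,0,0,0],
  [0,0,0,0,0,0,0],
  [0,0,0,0,0,0,0],
  [0,0,0,0,0,0,0],
  [0,0,0,0,0,0,0],
  [0,0,0,0,0,0,0],
  [0,0,0,0,0,0,0],
  [0,0,0,0,0,0,0],
  [0,0,0,0,0,0,0],
])

```text
time_s: 40.4
tool_pos: [0.6332, 0.2099, 0.0706]
eef_rot: [[0.006, 1.0, -0.002], [-0.004, -0.002, -1.0], [-1.0, 0.006, 0.004]]
force: [-0.9, 0.9, -0.1]
width: 0.0361
```

move_arm([
  [0,0.014,0.004,0,0,0,0],
  [0,0,0,-0.02,0,0,0],
  [0,0,0,-0.02,0,0,0],
  [0,0,0,-0.02,0,0,0],
  [0,0,0,-0.015,0,0,0],
  [0,0,0,-0.005,0,0,0],
  [0,0,0,0,0,0,0],
  [0,0,0,0,0,0,0],
  [0,0,0,0,0,0,0],
  [0,0,0,0,0,0,0],
])

```text
time_s: 41.65
tool_pos: [0.6377, 0.2112, 0.0447]
eef_rot: [[0.006, 1.0, -0.002], [-0.004, -0.002, -1.0], [-1.0, 0.006, 0.004]]
force: [-0.1, -0.2, -0.9]
width: 0.0362
```

move_arm([
  [0,0,0,-0.006,0,0,0],
  [0,0,0,0,0,0,0],
  [0,0,0,0,0,0,0],
  [0,0,0,0,0,0,0],
  [1,0,0,0,0,0,0],
  [1,0,0,0,0,0,0],
  [1,0,0,0,0,0,0],
  [1,0,0,0,0,0,0],
  [1,0,0,0,0,0,0],
  [1,0,0,0,0,0,0],
])

```text
time_s: 42.9
tool_pos: [0.6378, 0.2112, 0.0431]
eef_rot: [[0.006, 1.0, -0.002], [-0.004, -0.002, -1.0], [-1.0, 0.006, 0.004]]
force: [0.2, -1.0, -0.2]
width: 0.0904
```

move_arm([
  [1,0,0,0.05,0,0,0],
  [1,0,0,0.1,0,0,0],
  [1,0,0,0.1,0,0,0],
  [1,0,0,0.1,0,0,0],
  [1,0,0,0.1,0,0,0],
  [1,-0.13,0,0.05,0,0,0],
  [1,-0.15,0,0,0,0,0],
  [1,-0.15,0,0,0,0,0],
  [1,-0.15,0,0,0,0,0],
  [1,-0.1,0.05,0,0,0,0],
])

```text
time_s: 44.15
tool_pos: [0.4291, 0.2253, 0.2086]
eef_rot: [[0.014, 1.0, -0.004], [-0.001, -0.004, -1.0], [-1.0, 0.014, 0.001]]
force: [0.4, -0.2, -0.1]
width: 0.0932
```

move_arm([
  [1,-0.05,0.15,0,0,0,0],
  [1,-0.05,0.15,0,0,0,0],
  [1,-0.05,0.15,0,0,0,0],
  [1,-0.03,0.15,0,0,0,0],
  [1,0,0.15,0,0,0,0],
  [1,0,0.15,0,0,0,0],
  [1,0,0.1,0,0,0,0],
  [1,0,0,0,0,0,0],
  [1,0,0,0,0,0,0],
  [1,0,0,0,0,0,0],
])

```text
time_s: 45.4
tool_pos: [0.3696, 0.5342, 0.2214]
eef_rot: [[0.024, 1.0, -0.003], [0.008, -0.004, -1.0], [-1.0, 0.024, -0.009]]
force: [-0.1, -0.5, -0.6]
width: 0.0929
```

```bash
python3 - <<'E'
from h import *
for n in("top","side"):
    p=cams.snapshot(n);cv2.imwrite(f"pics/{n}9.png",p["frame"]);print(n)
    for k,v in lids(p,dict(big=(.6385,-.088),medium=(.642,.0125),small=(.635,.113),tiny=(.6375,.21)),.005).items():print(k,v)
    W=world(p);
    for nm,xy,zz in(("bottle",(.645,-.207),.165),("pot",(.632,.344),.095)):
        m=(np.hypot(W[...,0]-xy[0],W[...,1]-xy[1])<.07)&(abs(W[...,2]-zz)<.006);v,u=np.nonzero(m);P=plane(p,u,v,zz)[:,:2];print(nm,P.mean(0),circ(P),len(u))
c=p["frame"][100:300,230:470];cv2.imwrite("pics/s9c.png",cv2.resize(c,None,fx=3,fy=3))
print(arm.observe()["tool_pos"])
E
```

```text
top
big (array([ 0.6407, -0.0874]), (array([ 0.6412, -0.0876]), 0.0313), 425, np.float64(0.112))
medium (array([0.6439, 0.0129]), (array([0.6432, 0.0128]), 0.0271), 304, np.float64(0.0902))
small (array([0.6371, 0.1139]), (array([0.6366, 0.1138]), 0.0225), 201, np.float64(0.07))
tiny (array([0.6403, 0.2101]), (array([0.6396, 0.21  ]), 0.0188), 132, np.float64(0.0518))
bottle [ 0.64677669 -0.20710988] (array([ 0.6469, -0.2065]), 0.0456) 958
pot [0.63177393 0.33868754] (array([0.635 , 0.3412]), 0.0361) 121
side
big (array([ 0.6358, -0.0904]), (array([ 0.6358, -0.0914]), 0.0331), 373, np.float64(0.1118))
medium (array([0.6401, 0.0094]), (array([0.6399, 0.0094]), 0.0282), 237, np.float64(0.0897))
small (array([0.6328, 0.1104]), (array([0.6317, 0.1111]), 0.024), 148, np.float64(0.0694))
tiny (array([0.6356, 0.2068]), (array([0.6353, 0.205 ]), 0.0206), 88, np.float64(0.0513))
bottle [ 0.64259253 -0.21118902] (array([ 0.6432, -0.2119]), 0.0462) 886
pot [0.62902407 0.33133574] (array([0.6272, 0.3376]), 0.039) 109
[0.3697075 0.5342173 0.2213992]
```

View pics/s9c.png

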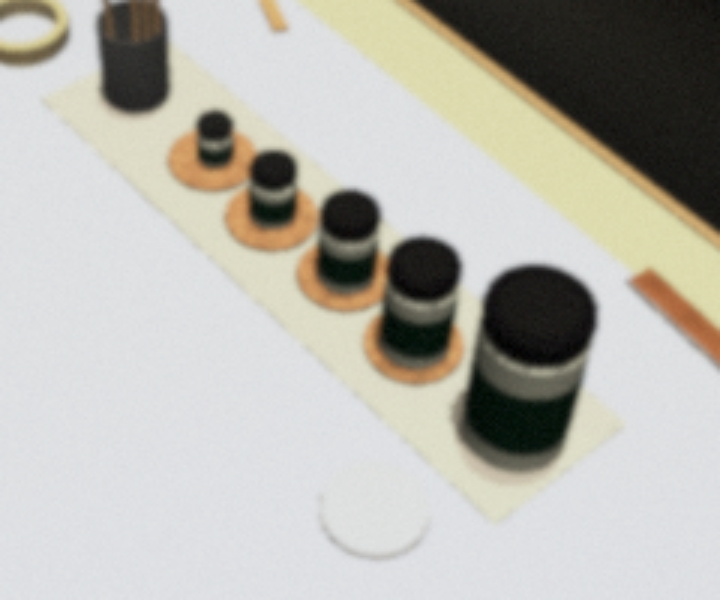

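View pics/top9.png

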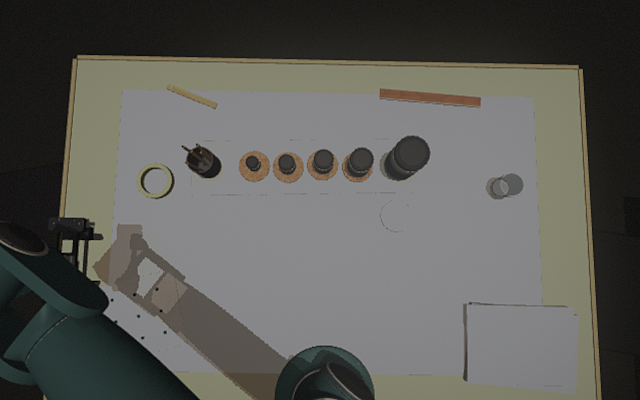

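All four jars are upright and centred within about 2 mm of their mats. In the top view they run big (360,160), medium (323,160), small (287,163), tiny (253,163). The bottle and the pot have not moved, and the arm is clear.

```bash
python3 -c "
from plant import arm
print(arm.sign_off())"
```

```text
the job is handed in; nothing more can be done
None
```

The four jars are standing on the cork mats in order: largest next to the stock bottle, then second largest, second smallest, and smallest at the pencil-pot end. I handed the job in at about 45 s of the 120 s allowed; the hand-in reports no verdict.

- **Placement:** the last top and side pictures put every jar upright, with its lid at the height expected for standing on a mat. Each is within about 2 mm of its mat's centre, averaging the two cameras.
- **Bottle, pot and gripper:** the stock bottle and pencil pot measured the same as at the start, to about 1 mm. The white look-alike mat was not touched. The gripper is well clear of everything.
- **Disagreements:** the top and side cameras differ from each other by a constant 4 mm or so in x and 3–4 mm in y, so I used their mean. The wrist camera and the arm's own position read about 1.5 mm off that mean in y. All of this is well inside the 14 mm tolerance.
- **Check that failed:** one mid-run side view of the second-smallest jar gave no reading; the final side view did see it.

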